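# Turn the parts carousel until the bell is at the front

## Task

Bring the bicycle bell round to the front: push on the rim of the five-lobed parts carousel with your fingertips, gently and without flinging it, until the bell stands squarely at the front, in line with the small set-down tray fixed to the stand, and then take your hand away. Turn it by the rim only, not from its middle, and do not touch the things lying in it or the toolbox, saddle cover and cup standing around; the bell rides round in its compartment and is not picked up.

Things in the scene. Friction and masses are not known exactly. Their poses are not given: they have to be found in the camera images.
- stand: Fixed grey steel stand of the parts carousel. Origin on the cart's surface under the carousel's axis; z up; its own -x axis points to its front, where a shallow set-down tray is fixed (66 mm deep, 130 wide, 20 high, its middle 203 mm from the axis). The stand may be turned a little on the cart. Round foot of 112 mm radius, 12 mm high under the rim.
- hub (a point): Point on the carousel's axis, 60 mm above the cart. The turning tray around it is plain off-white plastic with five petal-like lobes, 310 mm across them; underside 24 mm, top of its walls 62 mm, hub 62 mm above the cart. Five pie-shaped compartments, floor 29 mm above the cart, one to each lobe; 3 mm dividers run from the hub to the middle of each notch.
- carousel (a joint): Angle in rad of the turning tray from where it stood at the start; it grows counter-clockwise seen from above. It turns without end either way, with a little bearing friction (about 1 N at the rim moves it), and stops almost at once when no longer pushed.
- rim_notch (a point): Middle of one of the five finger notches in the rim, between two lobes: 137 mm from the axis, 43 mm above the cart; turns with the tray. The others follow at 72 degrees. A notch is open above, below and outwards, runs in from 155 mm to a wall 123 mm from the axis and is about 76 mm wide; its sides are radial walls 38 mm high against which a fingertip pushes.
- bell: The bicycle bell, loose in one of the compartments about 90 mm from the axis: smooth steel dome on a ribbed turning dial with a small thumb nub, 58 mm across (65 mm over the nub), 40 mm high, 90 g. Origin at the centre of its underside.
- bell_mid (a point): Middle of the bell, on its own axis, 20 mm above its underside. Its z axis is the bell's axis, upright.
- bb_tool: Bottom bracket tool in another compartment: round splined steel socket with a hexagon head and a square hole on top, 45 mm across, 46 mm high. Origin under its centre.
- bb_tool_mid (a point): Middle of the bottom bracket tool.
- freewheel: Single-speed freewheel in another compartment: flat dark steel toothed ring on a short body, 67 mm across, 26 mm high. Origin under its centre.
- freewheel_mid (a point): Middle of the freewheel.
- tin: Round flat metal grease tin with lid in another compartment, 57 mm across, 34 mm high. Origin under its centre. The fifth compartment is empty.
- tin_mid (a point): Middle of the grease tin.
- toolbox: Red plastic toolbox, 360 x 200 mm, 180 mm high over its handle, with one sliding drawer, which may stand open up to 50 mm on the side of its own -x axis; on the robot's right. Origin under its centre.
- saddle_cover: Orange saddle cover shell, pear-shaped, 272 x 160 mm, 55 mm high, lying dome up far on the left. Origin under its middle.
- saddle_cover_mid (a point): Middle of the saddle cover, 25 mm above the cart.
- cup: White ceramic mug, 84 mm across, 72 mm high, on the right, beyond the toolbox. Origin under its centre.
- reflector0: One of two oblong wheel reflectors, 36 x 9 x 84 mm, standing on end in the mug and rising to about 89 mm above the cart. Origin at its lower end.
- reflector1: The other wheel reflector in the mug, of the same size. Origin at its lower end.
Not all that is in view belongs to the job. Leave any brown look-alike of the bb_tool alone. What is shaped like the tin but turquoise is not meant.

How it is judged (in metres and radians):
At the end, for the whole second after the job is handed in: The bell is at the front of the stand, its middle within 20 mm to either side of the stand's front centre line, standing upright in its compartment; the tool, freewheel and tin stand upright in theirs; the carousel is at rest (y of bell_mid in the frame of stand between -0.02 and 0.02 m and x of bell_mid in the frame of stand below -0.05 m and horizontal distance between each of bell_mid, bb_tool_mid, freewheel_mid, tin_mid and hub below 0.135 m and height (world z) of bell_mid below 0.055 m and height (world z) of bb_tool_mid below 0.058 m and height (world z) of freewheel_mid below 0.048 m and height (world z) of tin_mid below 0.052 m and angle between each of bell_mid, bb_tool_mid, freewheel_mid, tin_mid's own z axis and vertical below 0.15 rad and velocity of joint carousel between -0.05 and 0.05 rad/s and linear speed of bell below 0.02 m/s); the robot touches nothing.
It fails at once if the robot touches something other than the carousel and its stand: an item lying in the carousel, the toolbox, the saddle cover, the cup or a reflector (more than 0.5 N) (contact force between any of the fingers, the arm and bell above 0.5 N or contact force between any of the fingers, the arm and bb_tool above 0.5 N or contact force between any of the fingers, the arm and freewheel above 0.5 N or contact force between any of the fingers, the arm and tin above 0.5 N or contact force between any of the fingers, the arm and saddle_cover above 0.5 N or contact force between any of the fingers, the arm and cup above 0.5 N or contact force between any of the fingers, the arm and reflector0 above 0.5 N or contact force between any of the fingers, the arm and reflector1 above 0.5 N or contact force between any of the fingers, the arm and toolbox above 0.5 N).
It fails at once if an item in the carousel is lifted (its middle more than 15 mm above where it lies) or tipped over (more than 0.5 rad) (height (world z) of bell_mid above 0.064 m or height (world z) of bb_tool_mid above 0.067 m or height (world z) of freewheel_mid above 0.057 m or height (world z) of tin_mid above 0.061 m or angle between any of bell_mid, bb_tool_mid, freewheel_mid, tin_mid's own z axis and vertical above 0.5 rad).
It fails at once if the carousel is turned from its middle, with the fingers on it less than 100 mm from its axis, and not at its rim (contact force between the fingers and carousel above 0.5 N and horizontal distance between the grasp point and hub below 0.1 m).
It fails at once if the carousel is flung round faster than 2.5 rad/s (velocity of joint carousel above 2.5 rad/s or velocity of joint carousel below -2.5 rad/s).
It fails at once if the saddle cover, the cup or a reflector is shifted more than 20 mm (distance of any of saddle_cover_mid, cup, reflector0, reflector1 from where it was at the start of the episode above 0.02 m).
It also fails if it takes over 72 s, if anything falls off the work surface, if the arm or the gripper's body presses on something with over 40 N, if the wrist force passes 120 N, or if a joint passes its speed limit or range.

## Robot

A 6-joint arm with a two-finger parallel gripper is mounted at the origin on the work surface. World frame = base frame: x ahead of the robot, y to its left, z up, the work surface at z = 0. Lengths are in mm, angles in rad, forces in N, time in s.
With the tool pointing down it reaches from about 300 to 775 mm from the base axis. Payload 14.6 kg.
Tool frame: the origin (TCP) lies midway between the tips of the shut fingers; the grasp point (between the pads) lies 19 mm behind it; z points along the fingers, x is the direction in which the jaws open and shut, and the axes are right-handed (so a half turn about z gives the same grasp; the last joint's range is limited). The gripper opens to 94 mm and grips with 3 to 60 N. Pads are 16 mm wide; open, the fingers measure 119 mm over their backs; the gripper's body (75 mm by 177 mm) begins 78 mm behind the grasp point.
Start: joints at [1.27, 0.3, 1.521, -0, 1.321, -0.067], TCP at [127.42, 535.026, 170.846] pointing down, gripper open.
Joint ranges: [-3.03, 3.03], [-0.79, 2.21], [0.23, 2.52], [-1.04, 4.18], [0, 3.07], [-2.55, 2.55]. Speed limits (rad/s): [2.22, 2.22, 2.57, 3.14, 3.14, 3.14].

## Interface

Orientations are given as a unit quaternion [w, x, y, z].
In Python, from rig import observe, read_camera, close_job gives the robot as it stands. The module is installed in compiled form; this text tells all that it offers.
- The arm moves only by the tool step_arm, never from a script. Its argument "motion" is a list of rows, each a list of 7 numbers: the turn, a rotation vector about the tool's x, y, z in degrees, then the shift along the tool's x, y, z in cm, then the finger opening in cm, from 0 to 9.4. A call has 1 to 5 rows; each row is the pose to reach, as a shift and turn from the pose commanded when the call began, along the tool's axes at that moment; what a row does not reach only later rows make up. A row lasts 1/8 s, in which the tool goes at most 62.5 mm and 10.7 degrees, less where a joint would pass 70% of its speed; a pose out of reach is approached as far as the arm can. A call with a gripper value outside its range is refused whole. The fingers move at their own pace and stop on an object; "newtons" is the grip in N (left out, the last holds). Time passes only in rows, so rows that repeat a pose let the fingers close. It gives the time, the measured TCP pose, the force and the opening at its end, in the units of the state.
- observe(): the state, without advancing time (a new reading comes with each control period).
- read_camera(name): name is "scene" or "top" or "wrist"; returns a dict with "img" (400x640x3 uint8, red, green, blue), "fx", "fy", "cx", "cy" (pixels), "view" (4x4, takes a point from world to camera coordinates). Camera axes: x right, y up, looking along -z (the intrinsics and any distortion apply to the point x, -y, -z); pixel columns grow to the right and rows downward; lengths in mm; the calibration is good to about 2 mm. A picture is of the moment at which its call begins. There is no depth.
- close_job(): hands the job in, once; it reports no verdict.
The state is a dict: "time_s": time; "joint_pos": joint angles; "qvel": joint speeds; "joint_torque": joint torques, N m; "eef_pos": TCP position; "ee_rot": TCP orientation; "ft_force": force on the tool from outside, world axes, zero at the start; "wrist_torque": the same for the moment, N m; "finger_gap": finger opening in mm.
Only numpy, scipy, OpenCV 4.12 (cv2) and the standard library are available. Lean on these libraries where they do the work, as an engineer would, in place of code of your own. Each camera call takes 0.05 s, during which the arm holds its last target.

## Working session

There is one attempt and no reset: what is moved stays moved. The work goes in short steps, Python scripts to look and compute and a tool call to move; the robot and the scene stay as the last step left them, time stands still between calls to the robot, and variables do not carry over. Pictures are saved under pics/ and viewed, and the job is handed in when it is done.

Besides the shell and the picture viewer there is one more tool, called by a JSON object that holds its "name" and its "arguments". step_arm: Moves the arm, as the interface text tells. Its arguments: {"type":"object","properties":{"motion":{"type":"array"},"newtons":{"type":"number"}},"required":["motion"]}

```bash
mkdir -p pics
python3 - <<'E'
from rig import observe, read_camera
import cv2,numpy as np,pickle
print(observe())
d={}
for n in ["scene","top","wrist"]:
    c=read_camera(n); d[n]=c
    cv2.imwrite(f"pics/{n}0.png",c["img"][:,:,::-1])
    print(n,{k:(np.round(v,3).tolist()) for k,v in c.items() if k!="img"})
pickle.dump(d,open("c0.pkl","wb"))
E
```

```text
{'time_s': 0.0, 'joint_pos': array([ 1.27040435e+00,  3.00480619e-01,  1.52161175e+00,  1.18065552e-05,
        1.32070241e+00, -6.66114734e-02]), 'qvel': array([ 5.45560887e-04,  9.41088340e-04, -8.95951064e-05, -1.77101031e-04,
        9.13984569e-04, -6.77282938e-04]), 'joint_torque': array([ 2.18268862e-03, -5.31809771e+01, -3.52741814e+01,  7.09030358e-02,
        2.42699473e-02, -6.88259024e-05]), 'eef_pos': array([127.32250183, 534.73275514, 170.26816401]), 'ee_rot': array([ 3.35613607e-04,  7.84748126e-01,  6.19814502e-01, -4.98674340e-04]), 'ft_force': array([ 0.24931407, -0.25573009, -0.50374579]), 'wrist_torque': array([0.03542999, 0.02197576, 0.00058252]), 'finger_gap': 94.52343679832887}
scene {'fx': 403.08, 'fy': 403.08, 'cx': 323.658, 'cy': 199.084, 'view': [[0.551, 0.834, -0.004, -272.801], [-0.667, 0.444, 0.598, 342.452], [0.501, -0.326, 0.802, -1567.824], [0.0, 0.0, 0.0, 1.0]]}
top {'fx': 428.105, 'fy': 428.105, 'cx': 321.528, 'cy': 196.608, 'view': [[0.024, -1.0, 0.0, -51.614], [0.976, 0.023, 0.214, -576.611], [-0.214, -0.005, 0.977, -1098.892], [0.0, 0.0, 0.0, 1.0]]}
wrist {'fx': 283.995, 'fy': 283.995, 'cx': 325.537, 'cy': 200.074, 'view': [[0.23, 0.973, 0.0, -549.197], [-0.947, 0.224, -0.23, 25.402], [-0.224, 0.053, 0.973, -389.696], [0.0, 0.0, 0.0, 1.0]]}
```

View pics/top0.png

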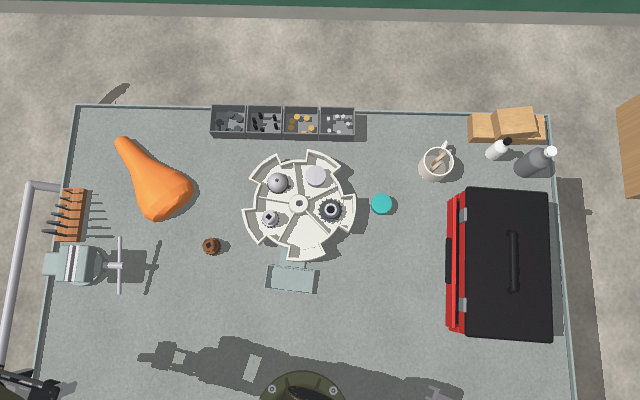

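View pics/scene0.png

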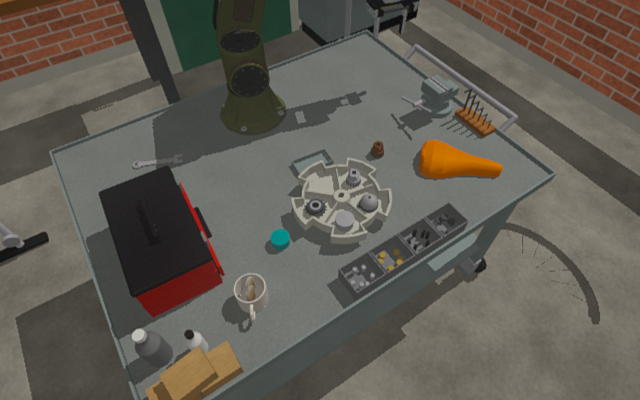

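View pics/wrist0.png

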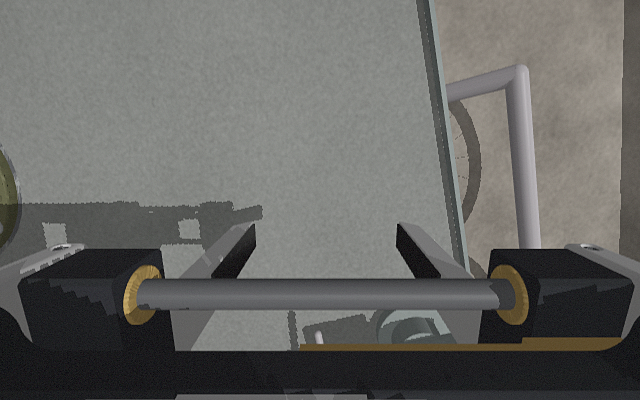

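```bash
cat > h.py <<'E'
import numpy as np
def ray(c,u,v,z):
    V=np.array(c["view"]);R=V[:3,:3];t=V[:3,3];o=-R.T@t
    d=R.T@np.array([(u-c["cx"])/c["fx"],-(v-c["cy"])/c["fy"],-1])
    return o+d*(z-o[2])/d[2]
def proj(c,p):
    V=np.array(c["view"]);q=V[:3,:3]@np.asarray(p,float)+V[:3,3]
    return c["cx"]+c["fx"]*q[0]/-q[2], c["cy"]-c["fy"]*q[1]/-q[2]
E
python3 - <<'E'
import pickle,cv2
d=pickle.load(open("c0.pkl","rb"))
a=d["top"]["img"][140:300,200:400,::-1]
cv2.imwrite("pics/topc.png",cv2.resize(a,None,fx=4,fy=4,interpolation=cv2.INTER_CUBIC)[:600])
a=d["scene"]["img"][140:260,270:420,::-1]
cv2.imwrite("pics/scc.png",cv2.resize(a,None,fx=5,fy=5,interpolation=cv2.INTER_CUBIC)[:600])
E
```

```text
(no output)
```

View pics/topc.png

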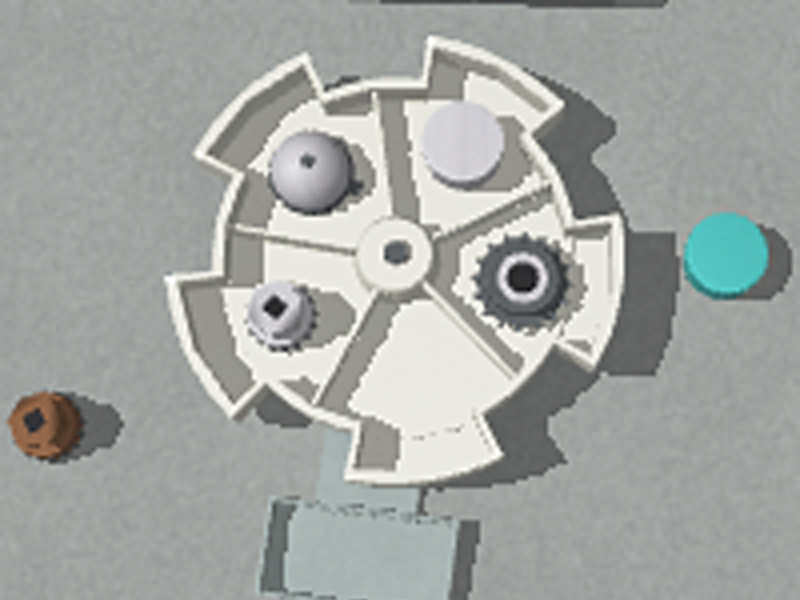

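View pics/scc.png

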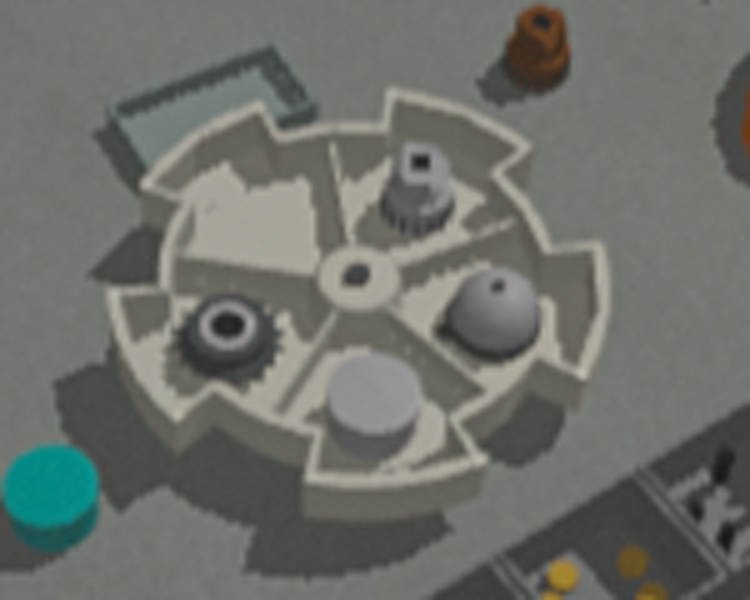

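Run:
```python
import pickle,cv2
from h import *
d=pickle.load(open("c0.pkl","rb"));c=d["top"]
a=c["img"][240:310,245:345,::-1]
cv2.imwrite("pics/tray.png",cv2.resize(a,None,fx=8,fy=8,interpolation=cv2.INTER_CUBIC)[:600])
H=ray(c,200+395/4-.4,140+255/4-.4,62);print("hub",H)
def pol(n,p): 
    q=p-H; print(n,np.round(p[:2]),"r",round(np.hypot(*q[:2]),1),"ang",round(np.degrees(np.arctan2(q[1],q[0])),1))
pol("bell",ray(c,200+311/4,140+172/4,48))
pol("tin",ray(c,200+462/4,140+142/4,63));pol("fw",ray(c,200+522/4,140+278/4,55));pol("bb",ray(c,200+275/4,140+306/4,75))
# lobe corners at z=62
for n,u,v in [("A",305,57),("A'",198,155),("B",168,278),("B'",235,414),("C",350,478),("C'",500,455),("D",592,366),("D'",620,218),("E",560,102),("E'",430,38)]:
    pol(n,ray(c,200+u/4,140+v/4,62))
for n,u,v in [("notchwall AE",370,85),("div bell/tin",376,95),("div bell/bb",236,231)]: pol(n,ray(c,200+u/4,140+v/4,62))
s=d["scene"]; 
pol("hub scene",ray(s,270+358/5,140+275/5,62))
for n,z in [("wrist",62)]: pass
pol("saddle tip R",ray(c,193,188,10)); pol("brown",ray(c,211,240,40)); pol("turq",ray(c,381,203,30)); pol("bin",ray(c,211,137,30)); pol("bin",ray(c,354,136,30))
```

```text
hub [557.63852303  24.23407312  62.        ]
bell [617.  84.] r 84.0 ang 45.5
tin [636. -20.] r 90.4 ang -29.4
fw [544. -63.] r 88.4 ang -98.8
bb [518. 101.] r 86.4 ang 117.6
A [695.  90.] r 152.6 ang 25.7
A' [623. 160.] r 151.1 ang 64.3
B [537. 176.] r 152.7 ang 97.7
B' [447. 125.] r 150.1 ang 137.7
C [406.  47.] r 153.0 ang 171.3
C' [424. -51.] r 153.5 ang -150.7
D [ 484. -111.] r 153.7 ang -118.5
D' [ 586. -129.] r 155.6 ang -79.6
E [667. -87.] r 155.8 ang -45.5
E' [711.   4.] r 154.6 ang -7.5
notchwall AE [676.  45.] r 120.0 ang 9.8
div bell/tin [669.  40.] r 112.3 ang 8.2
div bell/bb [571. 131.] r 108.0 ang 83.1
hub scene [564.  21.] r 6.9 ang -26.0
saddle tip R [606. 329.] r 308.7 ang 81.1
brown [455. 258.] r 255.5 ang 113.6
turq [ 571. -204.] r 228.2 ang -86.8
bin [753. 284.] r 325.3 ang 53.1
bin [ 766. -127.] r 257.3 ang -36.0
```

View pics/tray.png

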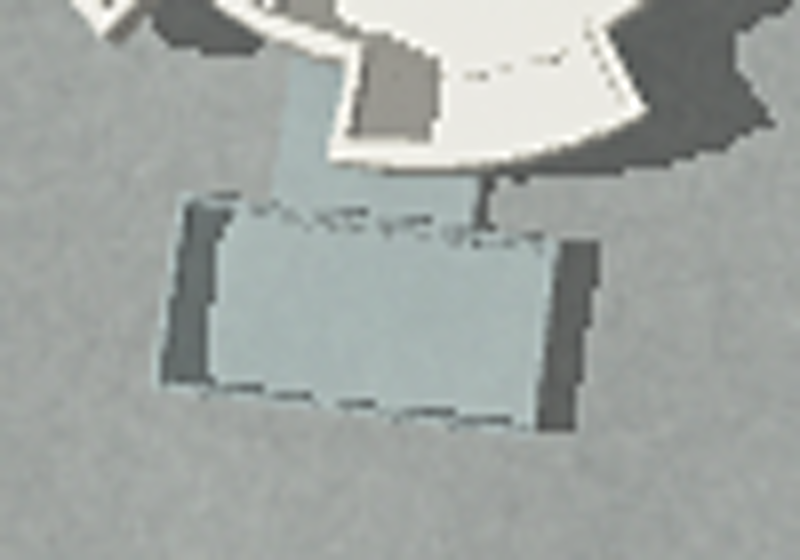

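Run:
```python
import pickle
from h import *
d=pickle.load(open("c0.pkl","rb"));c=d["top"]
P=[ray(c,245+u/8,240+v/8,20)[:2] for u,v in [(182,197),(555,240),(535,428),(160,385)]]
for p in P: print(p.round(1))
m=np.mean(P,0);H=np.array([558.3,22.8])
q=m-H
print(m,np.hypot(*q),np.degrees(np.arctan2(q[1],q[0])))
e=(P[0]+P[1]-P[2]-P[3])/2; f=(P[0]-P[1]+P[3]-P[2])/2
print(np.linalg.norm(e),np.degrees(np.arctan2(*(-e)[::-1])),np.linalg.norm(f),np.degrees(np.arctan2(*f[::-1]))+90)
```

```text
[394.2 104. ]
[382.8 -23.2]
[320.5 -18.2]
[331.6 108.2]
[357.26118114  42.69956272] 202.02128423430824 174.3470667776813
62.6353521086919 175.76556615981025 127.27459771535875 174.9180866878616
```

```bash
cat > plan.py <<'E'
import numpy as np
# rows from commanded (pos mm, yaw deg of tool x, tool down) to list of world waypoints
def rows(p0,yaw0,wps):
    a=np.radians(yaw0);X=np.array([np.cos(a),np.sin(a),0]);Y=np.array([np.sin(a),-np.cos(a),0]);Z=np.array([0,0,-1.])
    out=[]
    for (p,yaw) in wps:
        d=np.array(p,float)-p0
        out.append([0,0,round(-(yaw-yaw0),1),round(d@X/10,2),round(d@Y/10,2),round(d@Z/10,2),0])
    return out
E
python3 - <<'E'
from plan import *
from scipy.spatial.transform import Rotation as R
q=[0,.784748,.6198145,0]
M=R.from_quat([q[1],q[2],q[3],q[0]]).as_matrix();print(M.round(3));y=np.degrees(np.arctan2(M[1,0],M[0,0]));print(y)
p0=np.array([127.42,535.026,170.846])
print(rows(p0,y,[((300,300,170),y-50),((580,160,120),-9)]))
E
```

```text
[[ 0.232  0.973  0.   ]
 [ 0.973 -0.232  0.   ]
 [ 0.     0.    -1.   ]]
76.60520452898307
[[0, 0, np.float64(50.0), np.float64(-18.87), np.float64(22.23), np.float64(0.08), 0], [0, 0, np.float64(85.6), np.float64(-26.0), np.float64(52.71), np.float64(5.08), 0]]
```

{"name": "step_arm", "arguments": {"motion": [[0,0,10,-3.8,4.4,0,0],[0,0,20,-7.6,8.9,0,0],[0,0,30,-11.4,13.3,0,0],[0,0,40,-15.2,17.8,0,0],[0,0,50,-19,22.2,0,0]], "newtons": 10}}

```text
time_s: 0.78
eef_pos: [300.1, 297.1, 170.9]
ee_rot: [-0.0, 0.974, 0.227, 0.0]
ft_force: [0.3, 0.5, -0.1]
finger_gap: 47.3
```

Run:
```python
from plan import *
from rig import observe
from scipy.spatial.transform import Rotation as R
o=observe();q=o["ee_rot"];M=R.from_quat([q[1],q[2],q[3],q[0]]).as_matrix();y=np.degrees(np.arctan2(M[1,0],M[0,0]))
print(o["eef_pos"],y,o["joint_pos"],M[:,2])
print(rows(o["eef_pos"],y,[((580,160,120),-9)]))
```

```text
[300.07827704 297.11796916 170.85825571] 26.29169334756373 [ 6.93685621e-01  1.03231414e-02  1.85558095e+00 -3.49789594e-05
  1.27549178e+00  2.34819182e-01] [ 1.72702836e-04  1.00087946e-04 -9.99999980e-01]
[[0, 0, np.float64(35.3), np.float64(19.02), np.float64(24.69), np.float64(5.09), 0]]
```

{"name": "step_arm", "arguments": {"motion": [[0,0,7,3.8,5,0,0],[0,0,14,7.6,9.9,1,0],[0,0,21,11.4,14.8,2,0],[0,0,28,15.2,19.8,4,0],[0,0,35.3,19,24.7,5,0]]}}

```text
time_s: 1.4
eef_pos: [577.1, 163.7, 120.5]
ee_rot: [0.0, 0.997, -0.078, -0.001]
ft_force: [0.2, 1.3, 1.2]
finger_gap: 1.0
```

Run:
```python
from rig import observe,read_camera
import cv2
c=read_camera("top");a=c["img"][120:300,190:410,::-1]
cv2.imwrite("pics/t1.png",cv2.resize(a,None,fx=3,fy=3))
o=observe();print(o["eef_pos"],o["joint_pos"])
from h import *
print(proj(c,[580,160,120]),proj(c,[580,160,62]))
```

```text
[581.07223743 160.0656566  117.8893356 ] [ 2.08530539e-01  4.63506716e-01  1.42226365e+00 -1.02245093e-03
  1.25860016e+00  3.74594712e-01]
(np.float64(244.98269677322284), np.float64(189.19670410296516)) (np.float64(248.7071385236468), np.float64(194.1315958235832))
```

View pics/t1.png

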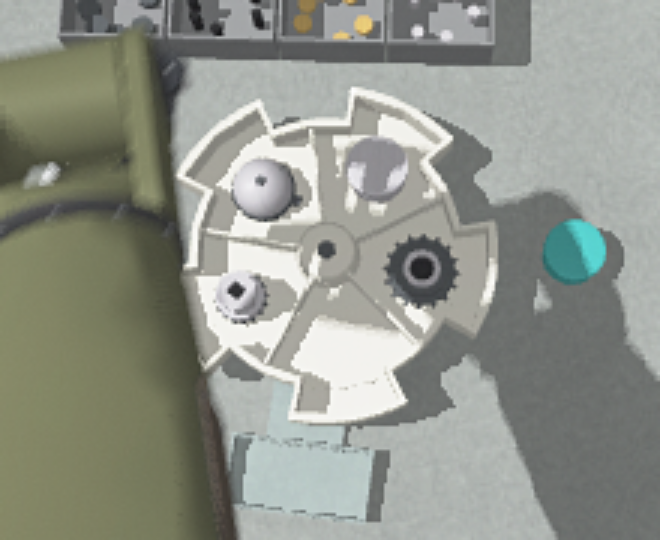

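Run:
```python
from rig import observe,read_camera
import cv2,numpy as np
w=read_camera("wrist")["img"];s=read_camera("scene")["img"][120:270,260:440]
cv2.imwrite("pics/w2.png",w[:,:,::-1]);cv2.imwrite("pics/s2.png",cv2.resize(s,None,fx=4,fy=4)[:,:,::-1])
```

```text
(no output)
```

View pics/w2.png

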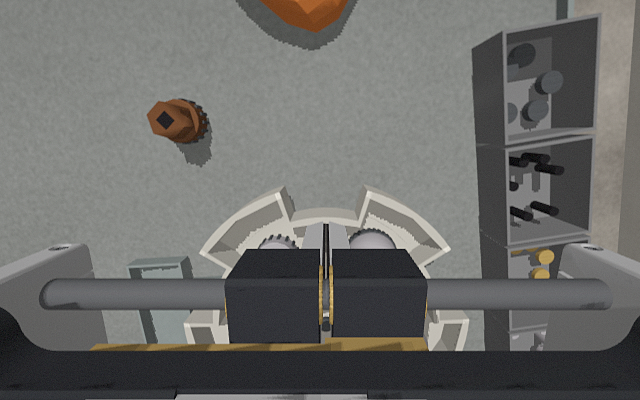

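View pics/s2.png

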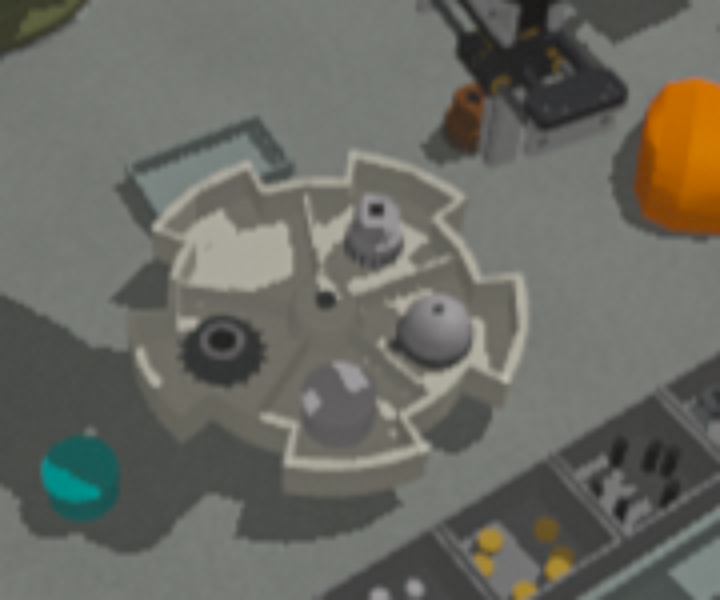

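Run:
```python
from rig import observe,read_camera
from h import *
c=read_camera("wrist");o=observe();print(o["eef_pos"],proj(c,o["eef_pos"]))
for u,v in [(325,208),(283,188),(367,187),(292,219),(357,219),(202,250),(448,250)]: print(u,v,ray(c,u,v,62).round(1))
```

```text
[575.65474459 164.40385279 120.53449052] (np.float64(323.4492870433076), np.float64(217.52749996863247))
325 208 [575.5 156.6  62. ]
283 188 [538.1 182.8  62. ]
367 187 [619.2 171.2  62. ]
292 219 [541.1 150.4  62. ]
357 219 [605.4 140.5  62. ]
202 250 [443.8 131.8  62. ]
448 250 [693.4  93.3  62. ]
```

{"name": "step_arm", "arguments": {"motion": [[0,0,0,0,0,0,0],[0,0,0,0,0,0,0],[0,0,0,0,0,0,0],[0,0,0,0,0,0,0]]}}

```text
time_s: 2.1
eef_pos: [575.6, 165.2, 121.9]
ee_rot: [-0.0, 0.997, -0.076, 0.0]
ft_force: [0.1, -0.1, 0.3]
finger_gap: 0.5
```

Run:
```python
from rig import observe,read_camera
from h import *
import cv2
c=read_camera("wrist");o=observe();print(o["eef_pos"],proj(c,o["eef_pos"]),o["joint_pos"],o["qvel"],o["time_s"])
a=c["img"][170:290,180:480,::-1]
cv2.imwrite("pics/w3.png",cv2.resize(a,None,fx=2.6,fy=2.6))
```

```text
[575.68197915 165.13273008 121.81205913] (np.float64(324.8372997564744), np.float64(218.34461630960203)) [ 2.18201834e-01  4.49507792e-01  1.43310024e+00 -1.13170027e-05
  1.25872110e+00  3.69612770e-01] [-0.00159216  0.0040949  -0.0029323   0.00054146 -0.00056445  0.0009114 ] 2.15
```

View pics/w3.png

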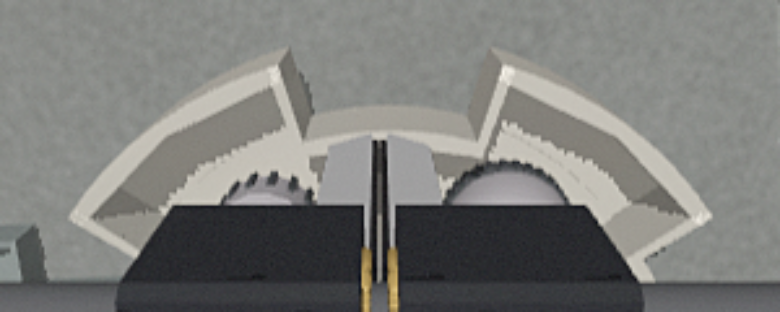

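Run:
```python
from rig import read_camera
from h import *
c=read_camera("wrist")
for u,v in [(275,72),(507,70),(303,143),(480,143),(380,137),(78,217),(705,217)]: 
    p=ray(c,180+u/2.6,170+v/2.6,62);q=p-[558.3,22.8,62];print(u,v,p.round(1),np.hypot(*q[:2]).round(1),np.degrees(np.arctan2(q[1],q[0])).round(1))
```

```text
275 72 [537.9 174.1  62. ] 152.7 97.7
507 70 [625.5 161.6  62. ] 154.2 64.2
303 143 [543.6 144.6  62. ] 122.7 96.9
480 143 [611.8 134.2  62. ] 123.6 64.3
380 137 [573.6 142.5  62. ] 120.7 82.7
78 217 [449.5 127.6  62. ] 151.0 136.1
705 217 [697.1  89.8  62. ] 154.1 25.8
```

{"name": "step_arm", "arguments": {"motion": [[0,0,0,0.5,0.3,0,0],[0,0,0,0.5,0.3,2,0],[0,0,0,0.5,0.3,4.5,0],[0,0,0,0.5,0.3,7,0],[0,0,0,0.5,0.3,8.8,0]]}}

```text
time_s: 2.82
eef_pos: [580.2, 160.9, 32.4]
ee_rot: [0.0, 0.997, -0.076, -0.0]
ft_force: [0.9, -0.0, 1.3]
finger_gap: 0.7
```

{"name": "step_arm", "arguments": {"motion": [[0,0,0,0,0,0,0],[0,0,0,0,0,0,0]]}}

```text
time_s: 3.08
eef_pos: [580.9, 161.3, 34.5]
ee_rot: [-0.0, 0.997, -0.076, 0.001]
ft_force: [-0.7, -0.6, -0.3]
finger_gap: 0.7
```

Run:
```python
from plan import *
from rig import observe
o=observe();p=o["eef_pos"];j=np.degrees(o["joint_pos"]);yaw=j[0]-j[5];print(p,yaw,o["ft_force"])
H=np.array([558.5,22.5]);
q=p[:2]-H;print(np.hypot(*q),np.degrees(np.arctan2(q[1],q[0])))
def wp(ph,y,r=140): a=np.radians(ph);return ((H[0]+r*np.cos(a),H[1]+r*np.sin(a),33),y)
cp=p;cy=yaw;ph=81
for k in range(5):
    w=[wp(ph+5*i,yaw+(ph-81+5*i)*0.86) for i in range(1,6)]
    print(ph+25,[list(map(float,r)) for r in rows(cp,cy,w)])
    cp=np.array(w[-1][0]);cy=w[-1][1];ph+=25
```

```text
[580.85525082 161.30631456  34.53502731] -8.697155879726942 [-0.70318785 -0.56523171 -0.2500595 ]
140.5949863992737 80.85087510544122
106 [[0.0, 0.0, -4.3, -1.26, 0.11, 0.15, 0.0], [0.0, 0.0, -8.6, -2.47, 0.26, 0.15, 0.0], [0.0, 0.0, -12.9, -3.66, 0.52, 0.15, 0.0], [0.0, 0.0, -17.2, -4.83, 0.88, 0.15, 0.0], [0.0, 0.0, -21.5, -5.96, 1.34, 0.15, 0.0]]
131 [[0.0, 0.0, -4.3, -1.22, 0.12, 0.0, 0.0], [0.0, 0.0, -8.6, -2.42, 0.35, 0.0, 0.0], [0.0, 0.0, -12.9, -3.59, 0.68, 0.0, 0.0], [0.0, 0.0, -17.2, -4.73, 1.11, 0.0, 0.0], [0.0, 0.0, -21.5, -5.83, 1.64, 0.0, 0.0]]
156 [[0.0, 0.0, -4.3, -1.21, 0.2, 0.0, 0.0], [0.0, 0.0, -8.6, -2.39, 0.49, 0.0, 0.0], [0.0, 0.0, -12.9, -3.54, 0.9, 0.0, 0.0], [0.0, 0.0, -17.2, -4.66, 1.4, 0.0, 0.0], [0.0, 0.0, -21.5, -5.72, 1.99, 0.0, 0.0]]
181 [[0.0, 0.0, -4.3, -1.19, 0.27, 0.0, 0.0], [0.0, 0.0, -8.6, -2.36, 0.64, 0.0, 0.0], [0.0, 0.0, -12.9, -3.48, 1.11, 0.0, 0.0], [0.0, 0.0, -17.2, -4.56, 1.68, 0.0, 0.0], [0.0, 0.0, -21.5, -5.59, 2.34, 0.0, 0.0]]
206 [[0.0, 0.0, -4.3, -1.17, 0.34, 0.0, 0.0], [0.0, 0.0, -8.6, -2.31, 0.78, 0.0, 0.0], [0.0, 0.0, -12.9, -3.41, 1.32, 0.0, 0.0], [0.0, 0.0, -17.2, -4.45, 1.95, 0.0, 0.0], [0.0, 0.0, -21.5, -5.44, 2.68, 0.0, 0.0]]
```

{"name": "step_arm", "arguments": {"motion": [[0,0,-4,-0.9,0.1,0,0],[0,0,-7,-1.7,0.2,0,0],[0,0,-10,-2.5,0.3,0,0],[0,0,-13,-3.4,0.4,0,0],[0,0,-16,-4.4,0.7,0,0]]}}

```text
time_s: 3.7
eef_pos: [536.1, 161.2, 34.8]
ee_rot: [-0.0, 0.998, 0.065, 0.001]
ft_force: [0.2, 0.3, -1.2]
finger_gap: 0.5
```

```bash
cat >> plan.py <<'E'
def st():
    from rig import observe
    H=np.array([558.5,22.5])
    o=observe();p=o["eef_pos"];j=np.degrees(o["joint_pos"]);yaw=j[0]-j[5]
    q=p[:2]-H;ph=np.degrees(np.arctan2(q[1],q[0]))%360
    print(o["time_s"],p.round(1),"yaw",yaw.round(1),"r",np.hypot(*q).round(1),"ph",ph.round(1),"F",o["ft_force"].round(1),"q6",j[5].round(1))
    def wp(f,y,r=140): a=np.radians(f);return ((H[0]+r*np.cos(a),H[1]+r*np.sin(a),33),y)
    w=[wp(ph+5*i,yaw+5*i*0.86) for i in range(1,6)]
    print([list(map(float,r)) for r in rows(p,yaw,w)])
E
python3 -c "import plan;plan.st()"
python3 - <<'E'
from rig import read_camera
import cv2
s=read_camera("scene")["img"][120:270,260:440]
cv2.imwrite("pics/s3.png",cv2.resize(s,None,fx=4,fy=4)[:,:,::-1])
E
```

```text
3.7 [536.1 161.2  34.8] yaw 7.4 r 140.5 ph 99.2 F [ 0.2  0.3 -1.2] q6 5.6
[[0.0, 0.0, -4.3, -1.22, 0.14, 0.18, 0.0], [0.0, 0.0, -8.6, -2.42, 0.33, 0.18, 0.0], [0.0, 0.0, -12.9, -3.61, 0.63, 0.18, 0.0], [0.0, 0.0, -17.2, -4.76, 1.04, 0.18, 0.0], [0.0, 0.0, -21.5, -5.87, 1.54, 0.18, 0.0]]
```

View pics/s3.png

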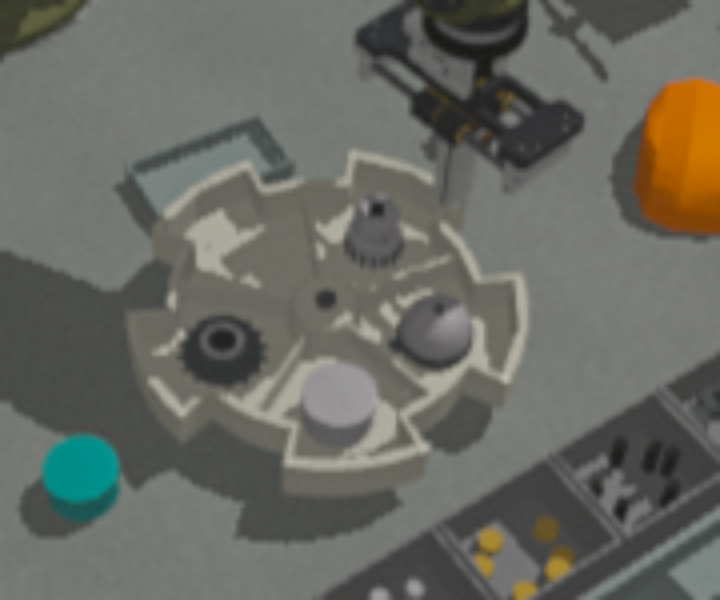

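Run:
```python
from rig import read_camera,observe
from h import *
import cv2
c=read_camera("scene");o=observe();s=c["img"][140:190,350:410]
cv2.imwrite("pics/s4.png",cv2.resize(s,None,fx=10,fy=10,interpolation=cv2.INTER_CUBIC)[:,:,::-1])
u,v=proj(c,o["eef_pos"]);print((u-350)*10,(v-140)*10)
u,v=proj(c,[558.3,22.8,62]);print((u-260)*4,(v-120)*4)
w=read_camera("wrist")["img"][170:290,180:480,::-1]
cv2.imwrite("pics/w4.png",cv2.resize(w,None,fx=2.6,fy=2.6))
```

```text
213.50263297202844 356.03334301720366
323.97258598274584 294.3391689317041
```

View pics/s4.png

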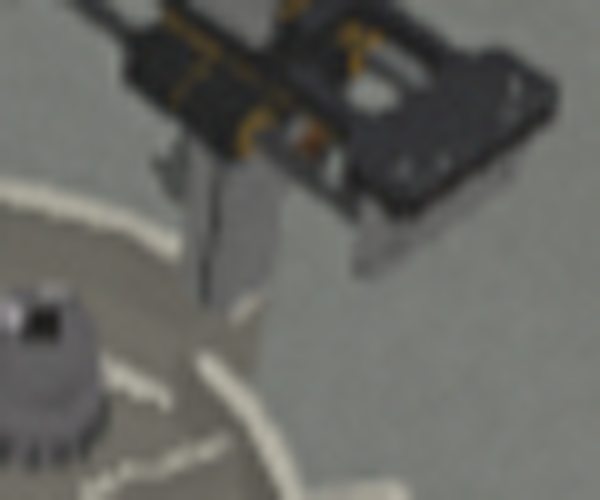

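View pics/w4.png

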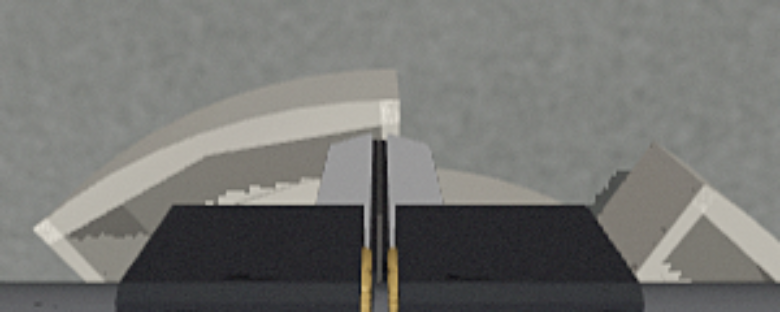

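Run:
```python
from rig import read_camera,observe
from h import *
c=read_camera("wrist");print(observe()["eef_pos"])
for u,v in [(382,103),(398,103),(382,135),(705,198),(45,230)]: 
    p=ray(c,180+u/2.6,170+v/2.6,62);q=p-[558.5,22.5,62];print(u,v,p.round(1),np.hypot(*q[:2]).round(1),np.degrees(np.arctan2(q[1],q[0])).round(1))
c=read_camera("scene");o=-c["view"][:3,:3].T@c["view"][:3,3];print(o)
print(proj(c,[537.9,174.1,62]),proj(c,[543.6,144.6,62]))
c=read_camera("top")
import cv2
cv2.imwrite("pics/t5.png",cv2.resize(c["img"][120:300,190:410,::-1],None,fx=3,fy=3))
```

```text
[536.43807451 161.08626767  34.54142714]
382 103 [535.6 175.5  62. ] 154.7 98.5
398 103 [539.8 176.   62. ] 154.6 96.9
382 135 [536.8 166.8  62. ] 145.9 98.6
705 198 [626.1 160.1  62. ] 153.3 63.8
45 230 [448.9 128.2  62. ] 152.3 136.1
[1164.17503917 -436.19566454 1050.80726876]
(np.float64(375.7123214992928), np.float64(168.89459070280338)) (np.float64(369.52019018294436), np.float64(173.87140770281704))
```

View pics/t5.png

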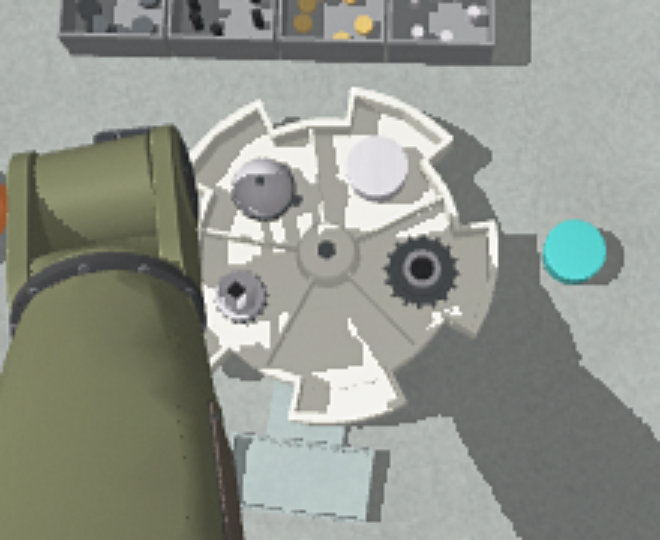

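Run:
```python
from rig import read_camera,observe
from h import *
c=read_camera("scene")
u,v=proj(c,[576,164.5,121]);print((u-260)*4,(v-120)*4)
for z in (35,45,55,62,75): print(z,[(round((a-b)*10)) for a,b in zip(proj(c,[536.4,161.1,z]),(350,140))])
print(observe()["ft_force"],observe()["joint_torque"])
```

```text
491.15099069257894 181.50673187431335
35 [215, 357]
45 [218, 337]
55 [220, 317]
62 [222, 303]
75 [226, 276]
[-0.24079292  0.08062106  1.56404018] [ 3.20971536e-02 -5.82155979e+01 -3.05942523e+01  6.60116645e-02
  1.39408268e-02  1.58245442e-02]
```

{"name": "step_arm", "arguments": {"motion": [[0,0,4,1.1,-0.1,-1,0],[0,0,8,2.1,0,-1,0],[0,0,12,3.2,0.2,-1,0],[0,0,16,4.4,0.5,-1,0],[0,0,16,4.4,0.5,-1,0]]}}

```text
time_s: 4.68
eef_pos: [580.5, 161.4, 43.4]
ee_rot: [0.0, 0.997, -0.076, -0.0]
ft_force: [-0.1, -0.1, 0.9]
finger_gap: 0.8
```

```bash
python3 -c "import plan;plan.st()"
python3 - <<'E'
from rig import read_camera,observe
from h import *
import cv2
c=read_camera("scene");o=observe();s=c["img"][140:190,350:410]
cv2.imwrite("pics/s6.png",cv2.resize(s,None,fx=10,fy=10,interpolation=cv2.INTER_CUBIC)[:,:,::-1])
for z in (0,10,20,30): u,v=proj(c,o["eef_pos"]+[0,0,z]);print((u-350)*10,(v-140)*10)
w=read_camera("wrist")["img"][170:290,180:480,::-1]
cv2.imwrite("pics/w6.png",cv2.resize(w,None,fx=2.6,fy=2.6))
E
```

```text
4.675 [580.5 161.4  43.4] yaw -8.7 r 140.7 ph 81.0 F [-0.1 -0.1  0.9] q6 20.8
[[0.0, 0.0, -4.3, -1.22, 0.11, 1.04, 0.0], [0.0, 0.0, -8.6, -2.43, 0.27, 1.04, 0.0], [0.0, 0.0, -12.9, -3.63, 0.53, 1.04, 0.0], [0.0, 0.0, -17.2, -4.79, 0.89, 1.04, 0.0], [0.0, 0.0, -21.5, -5.92, 1.35, 1.04, 0.0]]
300.96931704817166 425.8842733507129
304.3440721872241 406.1371912226332
307.76111945648154 386.1426404237608
311.2212588706001 365.89593973886537
```

View pics/s6.png

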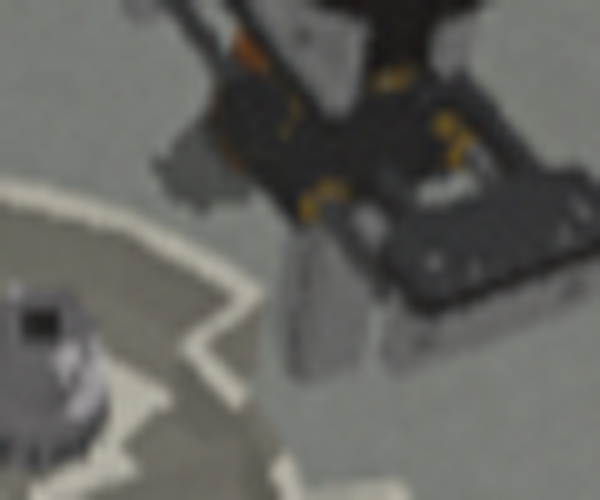

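View pics/w6.png

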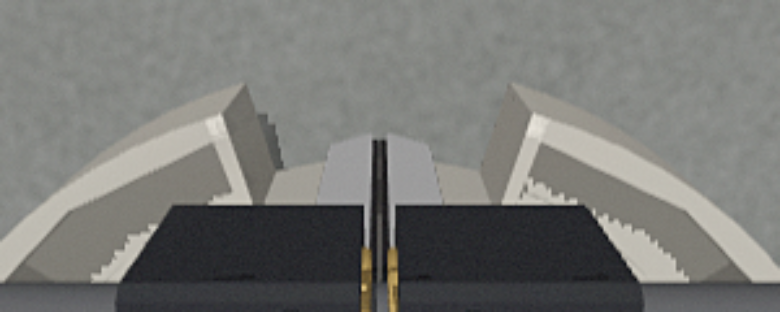

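{"name": "step_arm", "arguments": {"motion": [[0,0,0,0,0,0.7,0],[0,0,0,0,0,1.4,0],[0,0,0,0,0,2,0],[0,0,0,0,0,2.5,0],[0,0,0,0,0,3,0]]}}

```text
time_s: 5.4
eef_pos: [580.0, 161.6, 13.3]
ee_rot: [0.0, 0.997, -0.076, -0.0]
ft_force: [0.5, 0.4, -0.1]
finger_gap: 0.3
```

{"name": "step_arm", "arguments": {"motion": [[0,0,-4,-0.9,0.1,0,0],[0,0,-7,-1.7,0.2,0,0],[0,0,-10,-2.5,0.3,0,0],[0,0,-13,-3.4,0.4,0,0],[0,0,-16,-4.4,0.7,0,0]]}}

```text
time_s: 6.02
eef_pos: [535.5, 161.3, 13.6]
ee_rot: [0.0, 0.998, 0.065, 0.0]
ft_force: [1.0, 0.3, 0.1]
finger_gap: 0.2
```

```bash
python3 -c "import plan;plan.st()"
python3 - <<'E'
from rig import read_camera,observe
from h import *
import cv2
s=read_camera("scene")["img"][120:270,260:440]
cv2.imwrite("pics/s7.png",cv2.resize(s,None,fx=4,fy=4)[:,:,::-1])
E
```

```text
6.025 [535.5 161.3  13.6] yaw 7.4 r 140.7 ph 99.4 F [1.  0.3 0.1] q6 5.6
[[0.0, 0.0, -4.3, -1.22, 0.17, -1.94, 0.0], [0.0, 0.0, -8.6, -2.42, 0.37, -1.94, 0.0], [0.0, 0.0, -12.9, -3.6, 0.68, -1.94, 0.0], [0.0, 0.0, -17.2, -4.75, 1.08, -1.94, 0.0], [0.0, 0.0, -21.5, -5.86, 1.59, -1.94, 0.0]]
```

View pics/s7.png

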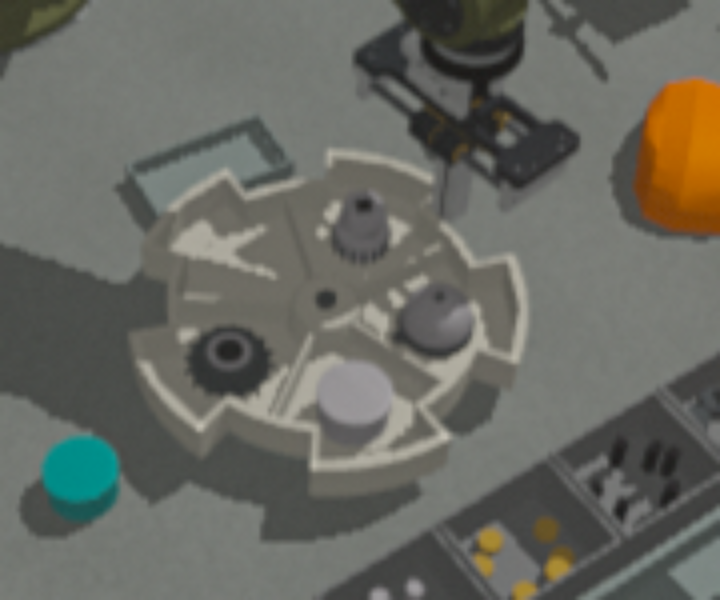

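{"name": "step_arm", "arguments": {"motion": [[0,0,-4.3,-1.2,0.2,0,0],[0,0,-8.6,-2.4,0.4,0,0],[0,0,-12.9,-3.6,0.7,0,0],[0,0,-17.2,-4.7,1.1,0,0],[0,0,-21.5,-5.9,1.6,0,0]]}}

```text
time_s: 6.7
eef_pos: [479.2, 137.9, 13.7]
ee_rot: [0.0, 0.968, 0.25, 0.0]
ft_force: [1.4, -0.6, -0.1]
finger_gap: 0.3
```

```bash
python3 -c "import plan;plan.st()"
```

```text
6.7 [479.2 137.9  13.7] yaw 28.9 r 140.0 ph 124.5 F [ 1.4 -0.6 -0.1] q6 -17.1
[[0.0, 0.0, -4.3, -1.21, 0.18, -1.93, 0.0], [0.0, 0.0, -8.6, -2.4, 0.45, -1.93, 0.0], [0.0, 0.0, -12.9, -3.56, 0.83, -1.93, 0.0], [0.0, 0.0, -17.2, -4.68, 1.31, -1.93, 0.0], [0.0, 0.0, -21.5, -5.76, 1.89, -1.93, 0.0]]
```

{"name": "step_arm", "arguments": {"motion": [[0,0,-4.3,-1.2,0.2,0,0],[0,0,-8.6,-2.4,0.45,0,0],[0,0,-12.9,-3.6,0.8,0,0],[0,0,-17.2,-4.7,1.3,0,0],[0,0,-21.5,-5.8,1.9,0,0]]}}

```text
time_s: 7.32
eef_pos: [437.6, 93.2, 13.8]
ee_rot: [0.0, 0.905, 0.426, 0.0]
ft_force: [1.9, 1.1, -0.6]
finger_gap: 0.8
```

```bash
python3 -c "import plan;plan.st()"
```

```text
7.325 [437.6  93.2  13.8] yaw 50.4 r 140.1 ph 149.7 F [ 1.9  1.1 -0.6] q6 -43.1
[[0.0, 0.0, -4.3, -1.19, 0.26, -1.92, 0.0], [0.0, 0.0, -8.6, -2.36, 0.61, -1.92, 0.0], [0.0, 0.0, -12.9, -3.5, 1.07, -1.92, 0.0], [0.0, 0.0, -17.2, -4.59, 1.62, -1.92, 0.0], [0.0, 0.0, -21.5, -5.63, 2.26, -1.92, 0.0]]
```

{"name": "step_arm", "arguments": {"motion": [[0,0,-4.3,-1.2,0.25,0,0],[0,0,-8.6,-2.4,0.6,0,0],[0,0,-12.9,-3.5,1.1,0,0],[0,0,-17.2,-4.6,1.6,0,0],[0,0,-21.5,-5.6,2.3,0,0]]}}

```text
time_s: 7.95
eef_pos: [419.4, 35.3, 13.7]
ee_rot: [0.0, 0.81, 0.587, 0.0]
ft_force: [-0.6, 1.8, 0.3]
finger_gap: 0.7
```

```bash
python3 -c "import plan;plan.st()"
```

```text
7.95 [419.4  35.3  13.7] yaw 71.9 r 139.7 ph 174.7 F [-0.6  1.8  0.3] q6 -72.1
[[0.0, 0.0, -4.3, -1.18, 0.3, -1.93, 0.0], [0.0, 0.0, -8.6, -2.33, 0.72, -1.93, 0.0], [0.0, 0.0, -12.9, -3.43, 1.24, -1.93, 0.0], [0.0, 0.0, -17.2, -4.49, 1.86, -1.93, 0.0], [0.0, 0.0, -21.5, -5.48, 2.57, -1.93, 0.0]]
```

{"name": "step_arm", "arguments": {"motion": [[0,0,-4.3,-1.2,0.3,0,0],[0,0,-8.6,-2.3,0.7,0,0],[0,0,-12.9,-3.4,1.2,0,0],[0,0,-17.2,-4.5,1.9,0,0],[0,0,-21.5,-5.5,2.6,0,0]]}}

```text
time_s: 8.57
eef_pos: [427.2, -25.1, 13.7]
ee_rot: [0.0, 0.686, 0.728, 0.0]
ft_force: [0.4, 0.4, -0.4]
finger_gap: 0.4
```

```bash
python3 -c "import plan;plan.st()"
python3 - <<'E'
from rig import read_camera,observe
from h import *
import cv2
s=read_camera("scene")["img"][120:270,260:440]
cv2.imwrite("pics/s8.png",cv2.resize(s,None,fx=4,fy=4)[:,:,::-1])
c=read_camera("top")
cv2.imwrite("pics/t8.png",cv2.resize(c["img"][120:300,190:410,::-1],None,fx=3,fy=3))
E
```

```text
8.575 [427.2 -25.1  13.7] yaw 93.4 r 139.7 ph 199.9 F [ 0.4  0.4 -0.4] q6 -101.7
[[0.0, 0.0, -4.3, -1.16, 0.37, -1.93, 0.0], [0.0, 0.0, -8.6, -2.28, 0.87, -1.93, 0.0], [0.0, 0.0, -12.9, -3.35, 1.46, -1.93, 0.0], [0.0, 0.0, -17.2, -4.36, 2.15, -1.93, 0.0], [0.0, 0.0, -21.5, -5.31, 2.91, -1.93, 0.0]]
```

View pics/s8.png

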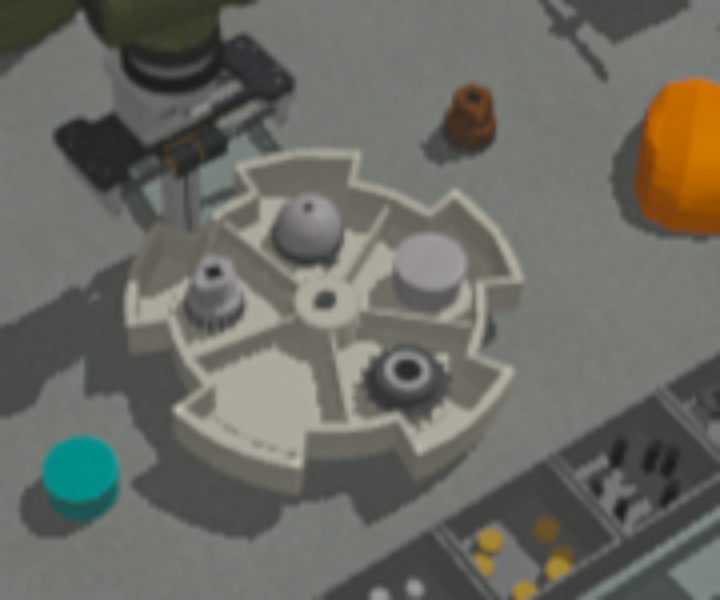

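View pics/t8.png

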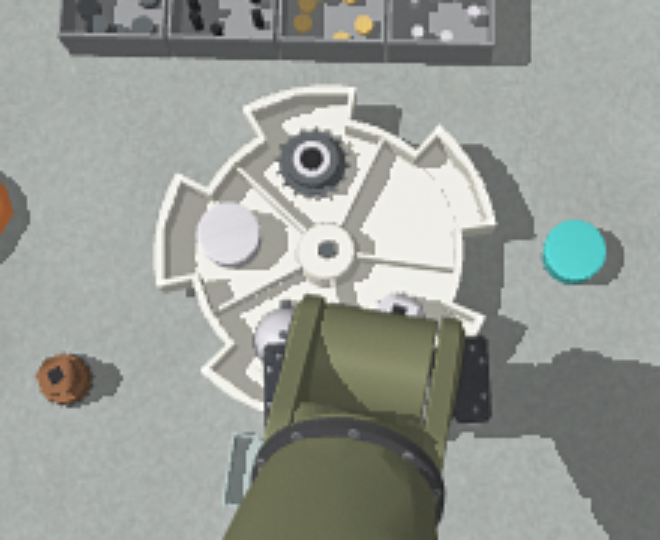

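Rides fine. I measure the carousel's turn from the visible lobe corners and the bell in the scene view.

Run:
```python
import pickle
from h import *
d=pickle.load(open("c0.pkl","rb"));H=np.array([558.5,22.5])
def a(c,u,v,z): q=ray(c,u,v,z)[:2]-H;return np.hypot(*q).round(1),np.degrees(np.arctan2(q[1],q[0])).round(1)
t=d["top"]
for n,u,v in [("fwlobe",246,106),("fwlobe'",353,90),("emp",440,127),("emp'",493,226),("tin",160,286),("tin'",178,176),("belllobe",205,370)]: print(n,a(t,190+u/3,120+v/3,62))
s=d["scene"]
for n,u,v,z in [("bell top",308,205,69),("bell lobe",240,163,62),("bell lobe",358,153,62)]: print(n,a(s,260+u/4,120+v/4,z))
```

```text
fwlobe (np.float64(155.1), np.float64(30.9))
fwlobe' (np.float64(152.2), np.float64(-7.1))
emp (np.float64(154.1), np.float64(-40.5))
emp' (np.float64(151.6), np.float64(-80.5))
tin (np.float64(153.0), np.float64(104.1))
tin' (np.float64(152.9), np.float64(64.9))
belllobe (np.float64(152.4), np.float64(137.0))
bell top (np.float64(85.8), np.float64(153.7))
bell lobe (np.float64(151.7), np.float64(172.1))
bell lobe (np.float64(151.0), np.float64(134.3))
```

{"name": "step_arm", "arguments": {"motion": [[0,0,-3,-1.2,0.4,0,0],[0,0,-6,-2.3,0.9,0,0],[0,0,-9,-3.4,1.5,0,0],[0,0,-12,-4.4,2.1,0,0],[0,0,-12,-4.4,2.1,0,0]]}}

```text
time_s: 9.3
eef_pos: [450.4, -67.5, 13.6]
ee_rot: [0.0, 0.608, 0.794, -0.0]
ft_force: [-1.1, 0.4, 0.6]
finger_gap: 0.6
```

```bash
python3 -c "import plan;plan.st()"
python3 - <<'E'
from rig import read_camera,observe
from h import *
import cv2
s=read_camera("scene")["img"][120:270,260:440]
cv2.imwrite("pics/s9.png",cv2.resize(s,None,fx=4,fy=4)[:,:,::-1])
c=read_camera("top")
cv2.imwrite("pics/t9.png",cv2.resize(c["img"][120:300,190:410,::-1],None,fx=3,fy=3))
E
```

```text
9.3 [450.4 -67.5  13.6] yaw 105.1 r 140.7 ph 219.8 F [-1.1  0.4  0.6] q6 -118.3
[[0.0, 0.0, -4.3, -1.06, 0.62, -1.94, 0.0], [0.0, 0.0, -8.6, -2.09, 1.27, -1.94, 0.0], [0.0, 0.0, -12.9, -3.07, 2.0, -1.94, 0.0], [0.0, 0.0, -17.2, -3.97, 2.82, -1.94, 0.0], [0.0, 0.0, -21.5, -4.8, 3.72, -1.94, 0.0]]
```

View pics/s9.png

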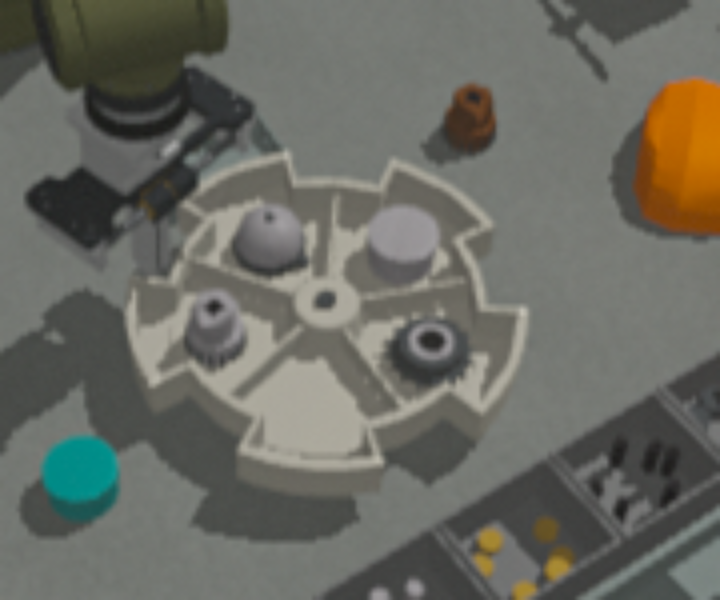

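View pics/t9.png

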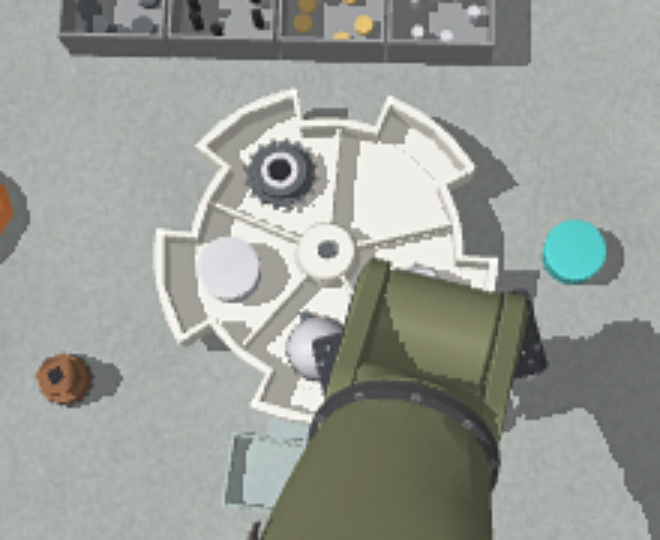

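Run:
```python
import pickle
from h import *
d=pickle.load(open("c0.pkl","rb"));H=np.array([558.5,22.5])
def a(c,u,v,z): q=ray(c,u,v,z)[:2]-H;return np.hypot(*q).round(1),np.degrees(np.arctan2(q[1],q[0])).round(1)
t=d["top"];s=d["scene"]
for n,u,v in [("fwlobe",196,147),("fwlobe'",296,91),("emp",388,98),("emp'",472,168),("tin",180,342),("tin'",157,231)]: print(n,a(t,190+u/3,120+v/3,62))
print("bell",a(s,260+268/4,120+217/4,69), a(t,190+316/3,120+347/3,48))
```

```text
fwlobe (np.float64(154.5), np.float64(53.1))
fwlobe' (np.float64(152.6), np.float64(12.8))
emp (np.float64(152.9), np.float64(-19.7))
emp' (np.float64(151.9), np.float64(-58.8))
tin (np.float64(154.4), np.float64(124.3))
tin' (np.float64(154.9), np.float64(85.1))
bell (np.float64(84.4), np.float64(177.0)) (np.float64(87.3), np.float64(175.0))
```

{"name": "step_arm", "arguments": {"motion": [[0,0,0,0.8,-0.2,0,0],[0,0,0,1.5,-0.2,0,0],[0,0,0,1.5,-0.2,-3,0],[0,0,0,1.5,-0.2,-7,0],[0,0,0,1.5,-0.2,-12,0]]}}

```text
time_s: 10.02
eef_pos: [443.6, -52.8, 134.5]
ee_rot: [-0.001, 0.607, 0.795, -0.0]
ft_force: [-0.0, 0.3, -0.3]
finger_gap: 0.5
```

{"name": "step_arm", "arguments": {"motion": [[0,0,0,0,3,-3,0],[0,0,0,-2,5,-6,0],[0,0,0,-6,6,-6,0],[0,0,0,-12,6,-6,0],[0,0,0,-17,6,-6,0]]}}

```text
time_s: 10.65
eef_pos: [547.4, -202.7, 193.5]
ee_rot: [-0.0, 0.607, 0.795, -0.0]
ft_force: [0.2, 0.6, -0.7]
finger_gap: 0.6
```

```bash
python3 -c "import plan;plan.st()"
python3 - <<'E'
from rig import read_camera,observe
import cv2
s=read_camera("scene")["img"][120:270,260:440]
cv2.imwrite("pics/s10.png",cv2.resize(s,None,fx=4,fy=4)[:,:,::-1])
c=read_camera("top")
cv2.imwrite("pics/t10.png",cv2.resize(c["img"][120:300,190:410,::-1],None,fx=3,fy=3))
E
```

```text
10.65 [ 547.4 -202.7  193.5] yaw 105.3 r 225.5 ph 267.2 F [ 0.2  0.6 -0.7] q6 -129.2
[[0.0, 0.0, -4.3, 7.8, 3.84, 16.05, 0.0], [0.0, 0.0, -8.6, 7.57, 5.04, 16.05, 0.0], [0.0, 0.0, -12.9, 7.45, 6.25, 16.05, 0.0], [0.0, 0.0, -17.2, 7.44, 7.47, 16.05, 0.0], [0.0, 0.0, -21.5, 7.53, 8.69, 16.05, 0.0]]
```

View pics/t10.png

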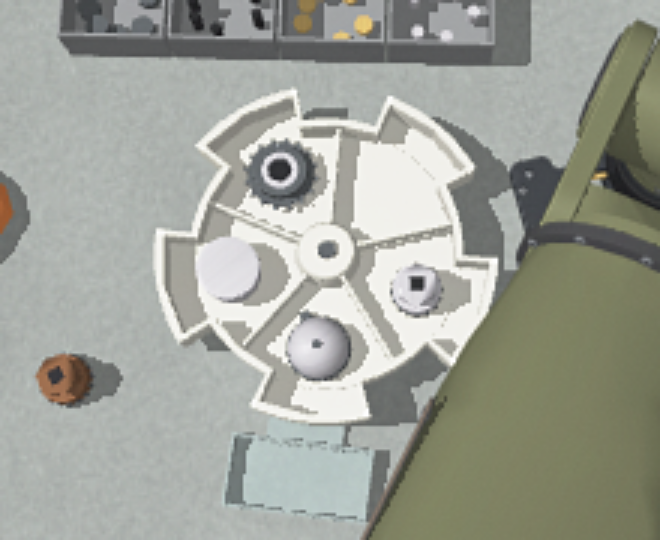

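View pics/s10.png

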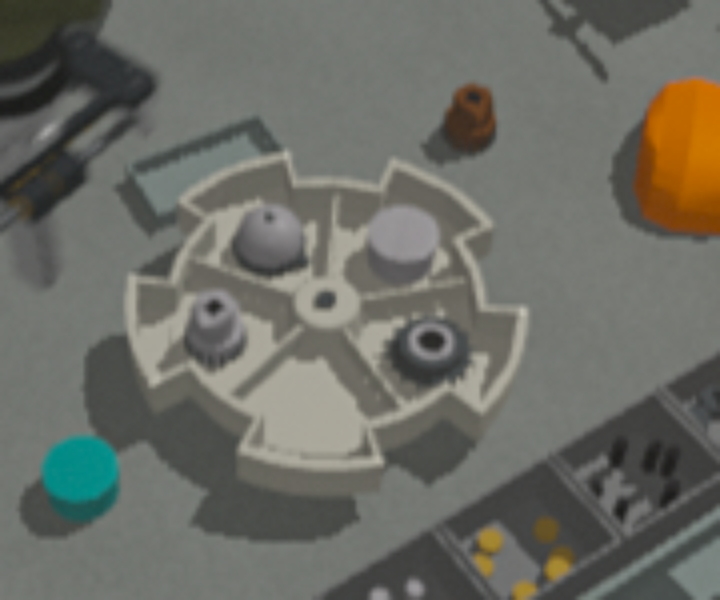

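{"name": "step_arm", "arguments": {"motion": [[0,0,0,0,0,0,0],[0,0,0,0,0,0,0],[0,0,0,0,0,0,0]]}}

```text
time_s: 11.12
eef_pos: [547.2, -200.7, 194.0]
ee_rot: [0.0, 0.606, 0.795, 0.0]
ft_force: [0.7, -0.5, 0.1]
finger_gap: 0.4
```

Run:
```python
from rig import read_camera,observe,close_job
from h import *
c=read_camera("top");H=np.array([558.5,22.5])
p=ray(c,190+317.5/3,120+347/3,48)[:2]-H
for f in (174.3,175.8):
    a=np.radians(f);e=np.array([np.cos(a),np.sin(a)]);print(p,p@e,"lateral",e[0]*p[1]-e[1]*p[0])
o=observe();print(o["eef_pos"],o["ft_force"],o["time_s"])
print(close_job())
```

```text
[-86.96451023   6.22597139] 87.15288221230426 lateral 2.4421058802500317
[-86.96451023   6.22597139] 87.18694397565156 lateral 0.15987253900420484
[ 547.18022154 -200.85878049  193.95387436] [ 0.75863193 -0.8397691  -0.32991444] 11.175
the job is handed in; nothing more can be done
None
```

The bell now stands at the front of the stand, in line with the set-down tray. I put the shut fingertips in the left-hand rim notch, pushed the carousel about 130° counter-clockwise at roughly 0.7 rad/s, then lifted the hand away to the right and handed in at about 11 s.

**Last checks:** In the top view the bell's middle was about 0–2.5 mm off the front centre line (limit 20 mm) and about 87 mm from the axis. The scene view before I withdrew put it about 3 mm off. The final pictures show the bell, tool, freewheel and tin upright in their compartments. The force on the hand read within noise, about 1 N. I compared pictures only by eye for the carousel being at rest, and saw no movement before and after the hand left.

**What disagreed:** The first push missed. At a reported 34 mm the fingertips passed over the notch wall without touching it. The scene view put the real tips about 22 mm above the reported TCP when the fingers are shut, so I went back and repeated the push 21 mm lower.

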